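Draw the filter plate from the bench air cleaner and hold it to the light

ROBOT

A 6-joint arm with a two-finger parallel gripper is mounted at the origin on the work surface. World frame = base frame: x ahead of the robot, y to its left, z up, the work surface at z = 0. Lengths are in mm, angles in rad, forces in N, time in s.
With the tool pointing down it reaches from about 375 to 975 mm from the base axis. Payload 3.8 kg.
Tool frame: the origin (TCP) lies between the finger pads; the fingertips stand 25 mm ahead of it and the grasp point (between the pads) lies 6 mm ahead of it (arm.tcp_to_tips is the distance from the TCP to the fingertips, in mm); z points along the fingers, y is the line along which they close (so a half turn about z gives the same grasp; the last joint's range is limited). The gripper opens to 85 mm and grips with 20 to 120 N. Pads are 22 mm wide; open, the fingers measure 114 mm over their backs; the gripper's body (76 mm by 85 mm) begins 54 mm behind the grasp point. The pads swing forward as they close: fully open they stand 13 mm farther back than shut.
Start: joints at [-1.347, 0.264, 1.604, -0, 1.274, -0.037], TCP at [174.046, -652.17, 256.28] pointing down, gripper open.
Joint ranges: [-2.63, 2.63], [-0.94, 2.18], [0.31, 2.57], [-1.31, 4.45], [0, 2.66], [-2.55, 2.55]. Speed limits (rad/s): [2.57, 2.57, 3.14, 3.14, 3.14, 3.14].

INTERFACE

Orientations are given as [roll, pitch, yaw] about the fixed x, y, z axes, in that order (R = Rz(yaw) Ry(pitch) Rx(roll)).
In Python, from cell import arm gives the robot as it stands. The module is installed in compiled form; this text tells all that it offers.
- The arm moves only by the tool play_rows, never from a script. Its argument "targets" is text: rows parted by semicolons, each of 7 numbers parted by spaces: the shift along the tool's x, y, z each as a share of 2.5 cm, from -1 to 1, then the turn, a rotation vector about the tool's x, y, z each as a share of 0.1 rad, from -1 to 1, then the gripper's target within -1 to 1 (fully open at 1, half-way at 0, shut at -1). A call has 1 to 5 rows; each row shifts and turns the commanded pose from where the row before left it, along the tool's axes as they then stand; what a row does not reach is not made up. A row lasts 1/12 s, in which the tool goes at most 41.7 mm and 7.16 degrees, less where a joint would pass 70% of its speed; a pose out of reach is approached as far as the arm can. A call with a number of a shift or a turn outside -1 to 1 is refused whole. A call with a gripper value outside its range is refused whole. The fingers move at their own pace and stop on an object; "grip_force" is the grip in N (left out, the last holds). Time passes only in rows, so rows that do not move let the fingers close. It gives the time, the measured TCP pose, the force, the opening and the grip force at its end, in the units of the state.
- arm.read_state(): the state, without advancing time (a new reading comes with each control period).
- arm.snapshot(name): name is "scene" or "top" or "wrist"; returns the picture (384x512x3 uint8, blue, green, red); there is no depth.
- arm.camera_params(name): a dict with "camera_matrix" (3x3 intrinsics, pixels), "k1" (the pictures are not rectified: a ray, as slopes to the right and down, at radius r is drawn at 1 + k1 r^2 times it, then the intrinsics apply), "R" (3x3) and "t" (3): a world point X has camera coordinates R X + t; the wrist camera has in their place "mount" (4x4, takes a point from camera to tool coordinates, whose origin is the TCP and whose axes are the flange's). Camera axes: x right, y down, z forward; pixel columns grow to the right and rows downward; lengths in mm; the calibration is good to about 2 mm. A picture is of the moment at which its call begins: read the wrist's pose just before it. camera_params takes no time and is no camera call.
- arm.finish_job(): hands the job in; it is judged then, once.
The state is a dict: "clock": time; "joint_pos": joint angles; "joint_vel": joint speeds; "joint_torque": joint torques, N m; "tool_pos": TCP position; "orientation": TCP orientation; "ft_force": force on the tool from outside, world axes, zero at the start; "wrist_torque": the same for the moment, N m; "gripper_width": finger opening in mm; "grip_force": force on a finger pad.
Only numpy, scipy, OpenCV 4.12 (cv2) and the standard library are available. Lean on these libraries where they do the work, as an engineer would, in place of code of your own. Each camera call takes 0.05 s, during which the arm holds its last target. There are 200 camera calls.

TASK

Lift the air cleaner's cover flap by its bar handle until it stands open by itself (nearly upright), then draw the hidden filter plate out by its tab and hold it in front of the light panel's lit face for inspection: plate upright, its flat side square to the lit face, centred on it and about 8 cm away, without touching the panel. Leave the flap standing open and the other things on the bench where they are, and finish while still holding the plate there, steady in the gripper: do not put it down or let go.

Things in the scene. Friction and masses are not known exactly. Their poses are not given: they have to be found in the camera images.
- cleaner: Grey air cleaner, fixed. Origin: on the bench under the middle of its filter chamber; x to its rear, y left, z up. Chamber 180 (x) x 144 (y) mm, walls 6 mm, rim at z = 130 mm, floor at 10 mm; the filter stands in a 17 mm wide slot at y = 0, its ends held by ribs (14 mm deep, up to z = 95 mm). Behind, x = 90 to 190 mm, a fan housing 116 mm high, then a stub to 225 mm.
- flap_hinge (a point): Middle of the flap's hinge line on the cleaner: x = 90 mm, z = 130 mm in the cleaner's frame. The hinge line runs along the cleaner's y.
- flap (a joint): Angle of the cover flap, rad: 0 shut (level), growing as the front edge is lifted up and rearward; 1.57 upright, 1.9 at most. May start ajar by up to 0.15. Stiff hinge: the flap stays where it is left; lifting takes 3 to 6 N at the bar. Dark steel sheet, 190 mm from hinge to front edge, 146 mm wide, 6 mm thick, over the whole chamber; top face at z = 136 mm when shut.
- flap_bar (a point): Middle of the bow handle on the flap: round steel bar, 10 mm diameter, 100 mm long along the cleaner's y, a leg at each end. With the flap shut it is 165 mm in front of the hinge line, 38 mm above it, 32 mm clear above the flap's top face (axis to face). The bar can turn between the fingers. The point turns with the flap.
- filter: Filter plate, loose, about 0.2 kg: grey plastic frame with white pleats, 160 mm wide (its x), 12 mm thick (its y, normal of the flat side), 88 mm high (its z), plus a middle grip tab on top, 60 mm wide, 12 mm thick, rising 24 mm. Origin: middle of its lower edge. At the start it stands in the slot on the chamber floor under the flap, axes along the cleaner's, tab top 122 mm above the bench.
- filter_center (a point): Middle of the filter frame, 44 mm above its lower edge. Axes as the filter's.
- filter_tab (a point): Top middle of the filter's grip tab, 112 mm above the lower edge.
- panel: Upright inspection light panel, fixed: black housing 190 mm wide, 150 mm high, 20 mm thick, from 62 to 212 mm above the bench, on a post and a foot 90 x 150 mm, 12 mm high. Origin on the bench under the lit face; -x of its frame points out of the lit face, z up.
- panel_face (a point): Centre of the lit white face (172 x 132 mm), 137 mm above the bench. Axes as the panel's: -x points out of the lit face, y runs across it, z up.
- tape: Bystander: roll of tape, 100 mm across, 40 mm high, origin on the bench under its centre. Leave it alone.
- screwdriver: Bystander: screwdriver, 190 mm long, lying on the bench along its x, origin about its underside. Leave it alone.
- jar: Bystander: glass jar, 64 mm across, 85 mm high, origin under its centre. Leave it alone.
- glue: Bystander: glue bottle, 60 mm across, 160 mm high, origin under its centre. Leave it alone.
Not all that is in view belongs to the job. Of the things like the panel, leave any that is blue or orange; of the rest the smaller one is meant.

How it is judged (in metres and radians):
On the way, in this order (a step that is already met when the one before it is completed fails the run):
1. the flap stands open (more than 1.1 rad), the filter still in its slot (value of joint flap above 1.1 rad and distance of filter from where it was at the start of the episode below 0.02 m), for 0.2 s.
2. the filter plate is drawn wholly out of the chamber, held in the fingers, the flap open (z of filter_center in the frame of cleaner above 0.174 m and contact force between filter and the fingers above 1 N and value of joint flap above 1 rad), for 0.2 s.
At the end, for the whole second after the job is handed in: Plate gripped and still, its middle 40 to 130 mm in front of the lit face, within 45 mm of its centre sideways and in height, parallel to it and upright within 0.26 rad, touching neither panel nor cleaner; flap open over 1.0 rad (x of filter_center in the frame of panel_face between -0.13 and -0.04 m and y of filter_center in the frame of panel_face between -0.045 and 0.045 m and z of filter_center in the frame of panel_face between -0.045 and 0.045 m and angle between the y axis of filter and the x axis of panel_face, either way round below 0.26 rad and angle between filter's own z axis and vertical below 0.26 rad and contact force between filter and the fingers above 1 N and contact force between filter and panel below 0.3 N and contact force between filter and cleaner below 0.3 N and linear speed of filter below 0.03 m/s and angular speed of filter below 0.3 rad/s and value of joint flap above 1 rad); the arm keeps its last pose, push and grip.
It fails at once if the roll of tape is disturbed (moved over 30 mm) (distance of tape from where it was at the start of the episode above 0.03 m).
It fails at once if the screwdriver is disturbed (moved over 30 mm) (distance of screwdriver from where it was at the start of the episode above 0.03 m).
It fails at once if the glass jar is disturbed (moved over 30 mm) (distance of jar from where it was at the start of the episode above 0.03 m).
It fails at once if the glue bottle is disturbed (moved over 30 mm) (distance of glue from where it was at the start of the episode above 0.03 m).
It fails at once if the filter plate touches the light panel (contact force between filter and panel above 1 N).
It also fails if it takes over 51 s, if anything falls off the work surface, if the arm or the gripper's body presses on something with over 40 N, if the wrist force passes 120 N, or if a joint passes its speed limit or range.

## Working session

There is one attempt and no reset: what is moved stays moved. The work goes in short steps, Python scripts to look and compute and a tool call to move; the robot and the scene stay as the last step left them, time stands still between calls to the robot, and variables do not carry over. Pictures are saved under pics/ and viewed, at most 10 in all, crops included, and the job is handed in when it is done.

Besides the shell and the picture viewer there is one more tool, called after ">>>" in YAML: its name, and indented under it one key for each argument. play_rows: Moves the arm, as the interface text tells. Shift numbers are shares of 2.5 cm and turn numbers shares of 0.1 rad, none past 1 either way. Its arguments: {"type":"object","properties":{"targets":{"type":"string"},"grip_force":{"type":"number"}},"required":["targets"]}

```bash
mkdir -p pics; python3 - <<'E'
from cell import arm
import cv2
for n in("scene","top"):
    cv2.imwrite(f"pics/{n}0.png",arm.snapshot(n)); p=arm.camera_params(n); print(n,{k:(v.round(4).tolist() if hasattr(v,'round') and hasattr(v,'tolist') else v) for k,v in p.items()})
print(arm.camera_params("wrist")); print(arm.read_state())
E
```

```text
scene {'camera_matrix': [[405.8726, 0.0, 246.2029], [0.0, 405.8726, 198.4331], [0.0, 0.0, 1.0]], 'k1': -0.005996982269395104, 'R': [[-0.851, 0.5251, 0.013], [0.3048, 0.5138, -0.802], [-0.4277, -0.6785, -0.5972]], 't': [375.2675, -76.4032, 1586.9775]}
top {'camera_matrix': [[422.3753, 0.0, 262.2341], [0.0, 422.3753, 188.2739], [0.0, 0.0, 1.0]], 'k1': 0.0373243087544579, 'R': [[0.0004, -1.0, 0.0066], [-0.9891, -0.0014, -0.1475], [0.1475, -0.0065, -0.989]], 't': [29.1752, 465.1252, 1607.0861]}
{'camera_matrix': array([[288.56835517,   0.        , 253.31667847],
       [  0.        , 288.56835517, 189.83832818],
       [  0.        ,   0.        ,   1.        ]]), 'k1': -0.029980057642452842, 'mount': array([[ 1.40116729e-03, -9.60654879e-01, -2.77741320e-01,
         7.03817440e+01],
       [ 9.99998929e-01,  1.46353407e-03, -1.72295469e-05,
        -9.28479192e-01],
       [ 4.23035533e-04, -2.77740998e-01,  9.60655900e-01,
        -1.17756829e+02],
       [ 0.00000000e+00,  0.00000000e+00,  0.00000000e+00,
         1.00000000e+00]])}
{'clock': 0.1, 'joint_pos': array([-1.34687517e+00,  2.64687800e-01,  1.60524399e+00, -1.70177872e-05,
        1.27371795e+00, -3.69052341e-02]), 'joint_vel': array([-0.00083841, -0.00090914, -0.00223968,  0.0005459 , -0.00187883,
       -0.00101259]), 'joint_torque': array([-8.47191245e-05, -5.16707718e+01, -3.68589950e+01, -4.58781813e-06,
        6.28659895e-03, -9.02941593e-06]), 'tool_pos': array([ 173.92089129, -651.56986208,  255.07621666]), 'orientation': array([-3.13953637e+00, -5.96490665e-05,  2.60831329e-01]), 'ft_force': array([ 0.56257384,  0.34796432, -0.78519917]), 'wrist_torque': array([ 0.07768059,  0.02556699, -0.07487088]), 'grip_force': 0.0, 'gripper_width': 85.27698797170125}
```

View pics/scene0.png

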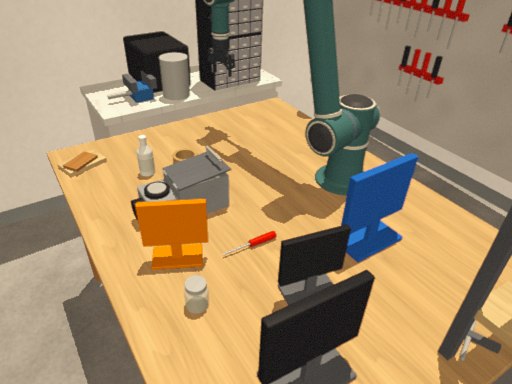

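View pics/top0.png

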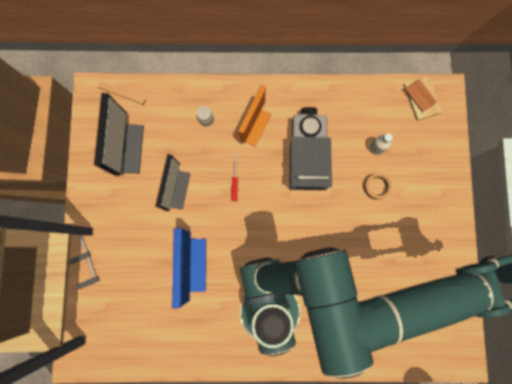

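The cleaner is at top pixels (310,150), with its front facing the robot. Panel-like things in the top view are blue (188,265), orange (252,117), large black (112,135) and small black (172,182). The small black one fits: it is neither blue nor orange, and it is the smaller of the two left. I'll confirm it in an enlarged crop.

```bash
python3 - <<'E'
import cv2
a=cv2.imread("pics/top0.png")[95:215,145:345]; cv2.imwrite("pics/crop_top.png",cv2.resize(a,None,fx=4,fy=4,interpolation=cv2.INTER_CUBIC))
E
cat > h.py <<'E'
import numpy as np, cv2
from cell import arm
from scipy.spatial.transform import Rotation as Ro
def ray(name,uv,st=None):
    p=arm.camera_params(name); K=p["camera_matrix"]
    d=np.array([(uv[0]-K[0,2])/K[0,0],(uv[1]-K[1,2])/K[1,1]]); s=d.copy()
    for _ in range(20): s=d/(1+p["k1"]*(s@s))
    v=np.array([s[0],s[1],1.])
    if name=="wrist":
        T=tool(st)@p["mount"]; return T[:3,3],T[:3,:3]@v
    return -p["R"].T@p["t"],p["R"].T@v
def tool(st):
    T=np.eye(4);T[:3,:3]=Ro.from_euler("xyz",st["orientation"]).as_matrix();T[:3,3]=st["tool_pos"];return T
def onz(name,uv,z,st=None):
    o,v=ray(name,uv,st); return o+v*(z-o[2])/v[2]
def proj(name,X,st=None):
    p=arm.camera_params(name); X=np.atleast_2d(X).astype(float)
    if name=="wrist":
        T=np.linalg.inv(tool(st)@p["mount"]); C=X@T[:3,:3].T+T[:3,3]
    else: C=X@p["R"].T+p["t"]
    s=C[:,:2]/C[:,2:]; s=s*(1+p["k1"]*(s**2).sum(1,keepdims=True)); K=p["camera_matrix"]
    return s*[K[0,0],K[1,1]]+K[:2,2]
E
```

```text
(no output)
```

View pics/crop_top.png

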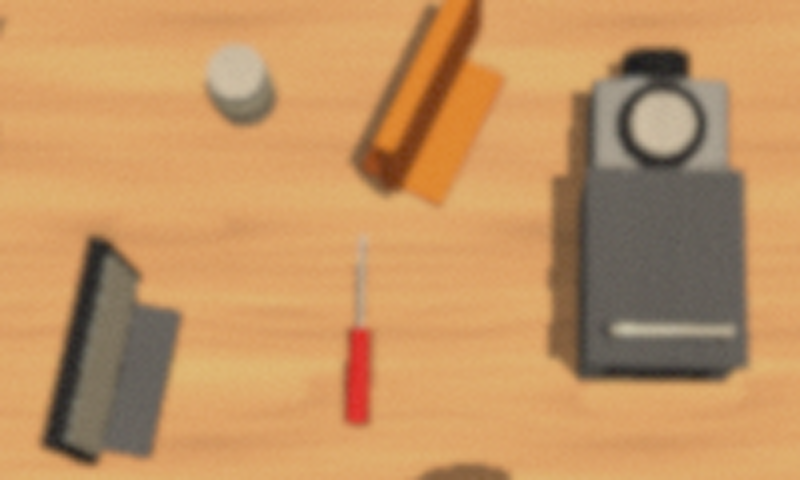

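The crop confirms it. The small black panel at top pixels (155–190,155–210) has its pale lit face towards the cleaner (−y side). The flap bar runs from about (298,177) to (329,177). I'll fit poses from the corner points.

```bash
cat > fit.py <<'E'
from h import *
from scipy.optimize import least_squares
px=lambda c:np.array([(c[0]+.5)/4-.5+145,(c[1]+.5)/4-.5+95])
def W(P,x,y,yaw):
    c,s=np.cos(yaw),np.sin(yaw);P=np.array(P,float);return np.c_[c*P[:,0]-s*P[:,1]+x,s*P[:,0]+c*P[:,1]+y,P[:,2]]
def flap(a,ph): # a: dist from hinge, h above hinge
    d,h=a; return 90-d*np.cos(ph)+h*np.sin(ph),130+d*np.sin(ph)+h*np.cos(ph)
if __name__=="__main__":
    obs=np.array([px(c) for c in[(578,374),(747,368),(588,170),(743,172),(612,328),(736,330),(595,80),(727,82)]])
    def model(q):
        x,y,yaw,ph=q; P=[]
        for (d,h,yy) in[(190,6,73),(190,6,-73),(0,6,73),(0,6,-73),(165,38,52),(165,38,-52)]:
            X,Z=flap((d,h),ph);P.append((X,yy,Z))
        P+=[(190,58,116),(190,-58,116)]
        return proj("top",W(P,x,y,yaw))
    r=least_squares(lambda q:np.r_[(model(q)-obs).ravel(),(q[3]-.05)*5],[650,-150,0,.05])
    print("cleaner",r.x.round(3),(model(r.x)-obs).round(1).tolist())
    obs2=np.array([px(c) for c in[(180,313),(150,457),(95,462),(140,275)]])
    def m2(q):
        x,y,yaw,f=q
        return proj("top",W([(f,-75,12),(f,75,12),(0,95,62),(0,-95,62)],x,y,yaw))
    for y0 in(1.4,):
        r=least_squares(lambda q:(m2(q)-obs2).ravel(),[600,300,y0,-40]); print("panel",r.x.round(3),(m2(r.x)-obs2).round(1).tolist())
        x,y,yaw,_=r.x; T=[(0,95,212),(0,-95,212),(20,95,212),(20,-95,212)]
        print(((proj("top",W(T,x,y,yaw))-[145,95])*4).round().tolist())
E
python3 fit.py
```

```text
cleaner [ 5.4696e+02 -1.4693e+02 -1.8000e-02  1.6600e-01] [[1.8, -1.7], [0.5, 0.6], [-0.8, 0.7], [-0.2, 0.9], [-0.0, 0.4], [-1.4, 0.4], [1.2, -0.8], [-1.1, -0.7]]
panel [466.41  365.949   1.376 -37.657] [[0.5, -0.8], [-0.4, 0.3], [-0.0, 1.0], [-0.1, -0.6]]
[[56.0, 448.0], [106.0, 235.0], [33.0, 444.0], [84.0, 231.0]]
```

```bash
cat > plan.py <<'E'
from h import *
def plan(pos,rpy,g,start=None,frac=1.0,st=None):
    """print rows (shares) from start pose (default measured) to the goal; returns the goal pose"""
    st=st or arm.read_state(); p,R=start if start else (st["tool_pos"],Ro.from_euler("xyz",st["orientation"]))
    G=Ro.from_euler("xyz",rpy); dw=(G*R.inv()).as_rotvec(); dp=np.array(pos)-p
    n=1
    while True:
        st_=[Ro.from_rotvec(dw*i/n)*R for i in range(n+1)]
        rows=[np.r_[st_[i].inv().apply(dp/n)/25,(st_[i].inv()*st_[i+1]).as_rotvec()/.1] for i in range(n)]
        if abs(np.array(rows)).max()<=1 and np.linalg.norm(dp/n)<=40*frac: break
        n+=1
    out=[" ".join(f"{v:.2f}".replace("-0.00","0") for v in r)+f" {g}" for r in rows]
    for i in range(0,n,5): print("; ".join(out[i:i+5]))
    return np.array(pos),G
E
python3 - <<'E'
from plan import *
plan([480,-150,330],[np.pi,0,1.553],1)
for c in [(385,190),(440,205)]: print(onz("top",[(c[0]+.5)/4-.5+145,(c[1]+.5)/4-.5+95],62 if c[0]<400 else 12))
E
```

```text
0.71 -0.68 -0.12 0 0 -0.54 1; 0.74 -0.64 -0.12 0 0 -0.54 1; 0.78 -0.60 -0.12 0 0 -0.54 1; 0.81 -0.55 -0.12 0 0 -0.54 1; 0.84 -0.51 -0.12 0 0 -0.54 1
0.86 -0.46 -0.12 0 0 -0.54 1; 0.89 -0.42 -0.12 0 0 -0.54 1; 0.91 -0.37 -0.12 0 0 -0.54 1; 0.93 -0.32 -0.12 0 0 -0.54 1; 0.94 -0.27 -0.12 0 0 -0.54 1
0.95 -0.22 -0.12 0 0 -0.54 1; 0.97 -0.17 -0.12 0 0 -0.54 1; 0.97 -0.11 -0.12 0 0 -0.54 1; 0.98 -0.06 -0.12 0 0 -0.54 1; 0.98 -0.01 -0.12 0 0 -0.54 1
0.98 0.04 -0.12 0 0 -0.54 1; 0.97 0.10 -0.12 0 0 -0.54 1; 0.97 0.15 -0.12 0 0 -0.54 1; 0.96 0.20 -0.12 0 0 -0.54 1; 0.95 0.25 -0.12 0 0 -0.54 1
0.93 0.30 -0.12 0 0 -0.54 1; 0.91 0.35 -0.12 0 0 -0.54 1; 0.89 0.40 -0.12 0 0 -0.54 1; 0.87 0.45 -0.12 0 0 -0.54 1
[641.9117081  112.71300821  62.        ]
[639.7769475  59.9229177  12.       ]
```

>>> play_rows:
  targets: "0.71 -0.68 -0.12 0 0 -0.54 1; 0.74 -0.64 -0.12 0 0 -0.54 1; 0.78 -0.6 -0.12 0 0 -0.54 1; 0.81 -0.55 -0.12 0 0 -0.54 1; 0.84 -0.51 -0.12 0 0 -0.54 1"

```text
clock: 0.52
tool_pos: [238.1, -546.1, 270.7]
orientation: [-3.14, -0.0, 0.533]
ft_force: [1.0, -0.5, -0.3]
gripper_width: 85.7
grip_force: 0.0
```

>>> play_rows:
  targets: "0.86 -0.46 -0.12 0 0 -0.54 1; 0.89 -0.42 -0.12 0 0 -0.54 1; 0.91 -0.37 -0.12 0 0 -0.54 1; 0.93 -0.32 -0.12 0 0 -0.54 1; 0.94 -0.27 -0.12 0 0 -0.54 1"

```text
clock: 0.93
tool_pos: [301.8, -441.2, 285.9]
orientation: [-3.141, -0.0, 0.803]
ft_force: [0.1, 0.3, -0.4]
gripper_width: 85.3
grip_force: 0.0
```

>>> play_rows:
  targets: "0.95 -0.22 -0.12 0 0 -0.54 1; 0.97 -0.17 -0.12 0 0 -0.54 1; 0.97 -0.11 -0.12 0 0 -0.54 1; 0.98 -0.06 -0.12 0 0 -0.54 1; 0.98 0 -0.12 0 0 -0.54 1"

```text
clock: 1.35
tool_pos: [365.4, -336.7, 301.0]
orientation: [-3.141, -0.0, 1.073]
ft_force: [-0.1, 0.5, -0.4]
gripper_width: 85.2
grip_force: 0.0
```

>>> play_rows:
  targets: "0.98 0.04 -0.12 0 0 -0.54 1; 0.97 0.1 -0.12 0 0 -0.54 1; 0.97 0.15 -0.12 0 0 -0.54 1; 0.96 0.2 -0.12 0 0 -0.54 1; 0.95 0.25 -0.12 0 0 -0.54 1"

```text
clock: 1.77
tool_pos: [428.8, -232.0, 316.0]
orientation: [-3.141, -0.0, 1.343]
ft_force: [0.6, 0.3, -0.2]
gripper_width: 85.2
grip_force: 0.0
```

>>> play_rows:
  targets: "0.93 0.3 -0.12 0 0 -0.54 1; 0.91 0.35 -0.12 0 0 -0.54 1; 0.89 0.4 -0.12 0 0 -0.54 1; 0.87 0.45 -0.12 0 0 -0.54 1; 0 0 0 0 0 0 1"

```text
clock: 2.18
tool_pos: [480.8, -146.6, 328.5]
orientation: [3.14, -0.002, 1.562]
ft_force: [-0.6, -0.5, -0.2]
gripper_width: 85.2
grip_force: 0.0
```

```bash
python3 - <<'E'
from h import *
import json
arm.snapshot("top")
s=arm.read_state(); im=arm.snapshot("wrist"); cv2.imwrite("pics/w1.png",im)
np.savez("w1.npz",tool_pos=s["tool_pos"],orientation=s["orientation"]); print(s["joint_pos"],s["tool_pos"],s["orientation"],s["clock"])
E
```

```text
[-3.49060559e-01 -1.05304574e-01  1.86933955e+00  2.89553290e-04
  1.37775606e+00 -3.38320929e-01] [ 479.81590144 -148.04026709  328.1578366 ] [-3.14149982e+00 -3.33902473e-04  1.56000110e+00] 2.2333
```

View pics/w1.png

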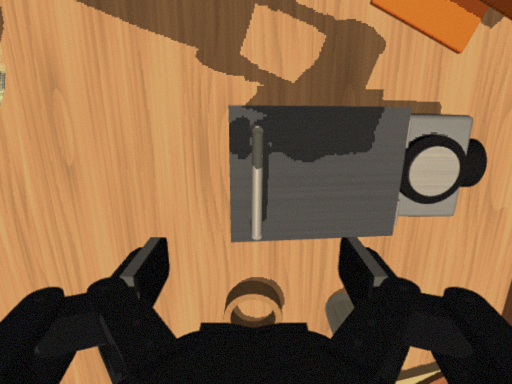

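The wrist view shows the flap with corners (229,106), (410,106), (396,236), (231,242), and the bar from (258,127) to (256,239). The fan housing's rear edge is at (472,115)–(455,216). I'll fit the cleaner pose from these.

```bash
cat > fit2.py <<'E'
from fit import *
st=dict(np.load("w1.npz"))
obsw=np.array([(229,106),(231,242),(410,106),(396,236),(258,127),(256.5,240),(473,115),(455,217)],float)
obst=np.array([px(c) for c in[(578,374),(747,368),(588,170),(743,172),(612,328),(736,330),(595,80),(727,82)]])
def P(q):
    x,y,yaw,ph=q;o=[]
    for (d,h,yy) in[(190,6,73),(190,6,-73),(0,6,73),(0,6,-73),(165,38,50),(165,38,-50)]:
        X,Z=flap((d,h),ph);o.append((X,yy,Z))
    return W(o+[(190,58,116),(190,-58,116)],x,y,yaw)
rw=lambda q:(proj("wrist",P(q),st)-obsw)
r=least_squares(lambda q:np.r_[rw(q).ravel(),.5*(proj("top",P(q))-obst).ravel()],[547,-147,0,.1],loss="soft_l1")
print(r.x.round(3),rw(r.x).round(1).tolist(),(proj("top",P(r.x))-obst).round(1).tolist())
q=r.x; X,Z=flap((165,38),q[3]); print("bar",W([(X,0,Z)],*q[:3]),"hinge",W([(90,0,130)],*q[:3]))
E
python3 fit2.py
```

```text
[ 5.52331e+02 -1.48738e+02 -1.10000e-02  1.21000e-01] [[-1.7, -1.1], [-0.7, 1.7], [0.3, 0.1], [-4.2, -1.3], [-0.4, 4.8], [0.5, -4.2], [11.6, 6.0], [9.5, -0.5]] [[2.4, -2.2], [0.8, -0.2], [-0.5, -0.5], [0.1, -0.5], [1.0, 0.1], [-1.7, -0.1], [1.3, -2.0], [-1.0, -2.2]]
bar [[ 483.14192195 -147.96687513  187.67464637]] hinge [[ 642.32574503 -149.74046845  130.        ]]
```

```bash
sed -e 's/38,50),(165,38,-50/38,hb),(165,38,-hb/' -e "s/^rw=.*/hb=55;w=np.array([1]*6+[0,0])[:,None]\nrw=lambda q:w*(proj('wrist',P(q),st)-obsw)/" -e 's/\.5\*(proj("top"/.5*w*(proj("top"/' fit2.py > fit3.py; python3 fit3.py; sed 's/hb=55/hb=52/' fit3.py|python3 -
```

```text
Traceback (most recent call last):
  File "fit3.py", line 12, in <module>
    r=least_squares(lambda q:np.r_[rw(q).ravel(),.5*w*(proj("top",P(q))-obst).ravel()],[547,-147,0,.1],loss="soft_l1")
  File "fit3.py", line 12, in <lambda>
    r=least_squares(lambda q:np.r_[rw(q).ravel(),.5*w*(proj("top",P(q))-obst).ravel()],[547,-147,0,.1],loss="soft_l1")
                             ~~~~~^^^^^^^^^^^^^^^^^^^^^^^^^^^^^^^^^^^^^^^^^^^^^^^^^^^^
ValueError: all the input arrays must have same number of dimensions, but the array at index 0 has 1 dimension(s) and the array at index 1 has 2 dimension(s)
Traceback (most recent call last):
ValueError: all the input arrays must have same number of dimensions, but the array at index 0 has 1 dimension(s) and the array at index 1 has 2 dimension(s)
```

```bash
sed -i 's/\.5\*w\*(proj("top",P(q))-obst)\.ravel()/.5*(w*(proj("top",P(q))-obst)).ravel()/' fit3.py; python3 fit3.py; sed 's/hb=55/hb=52/' fit3.py|python3 -
```

```text
[ 5.53834e+02 -1.49583e+02 -9.00000e-03  9.50000e-02] [[-0.6, 0.0], [0.6, 0.5], [1.3, 0.8], [-3.0, -0.8], [-0.6, -0.2], [0.5, -0.5], [0.0, 0.0], [0.0, -0.0]] [[2.5, -2.2], [0.8, -0.3], [-0.4, -0.8], [0.3, -0.9], [-0.3, 0.3], [-0.2, 0.1], [1.5, -2.4], [-0.9, -2.6]]
bar [[ 483.16491232 -148.93169687  183.4191918 ]] hinge [[ 643.8297772  -150.41194666  130.        ]]
[ 5.53560e+02 -1.49137e+02 -1.10000e-02  1.02000e-01] [[-0.7, -0.7], [0.3, 0.6], [1.3, 0.5], [-3.3, -1.0], [-0.3, 2.7], [0.6, -3.3], [0.0, 0.0], [0.0, -0.0]] [[2.4, -2.3], [0.7, -0.3], [-0.4, -0.8], [0.2, -0.8], [0.5, 0.2], [-1.2, 0.1], [1.4, -2.3], [-0.9, -2.5]]
bar [[ 483.30926154 -148.36260554  184.6573224 ]] hinge [[ 643.55426158 -150.12812767  130.        ]]
```

```bash
python3 - <<'E'
from plan import *
plan([483,-149,191],[np.pi,0,1.56],0)
E
```

```text
0.00 0.03 0.91 0 0.00 0 0; 0.00 0.03 0.91 0 0.00 0 0; 0.00 0.03 0.91 0 0.00 0 0; 0.00 0.03 0.91 0 0.00 0 0; 0.00 0.03 0.91 0 0.00 0 0
0.00 0.03 0.91 0 0.00 0 0
```

>>> play_rows:
  targets: "0 0.03 0.91 0 0 0 0; 0 0.03 0.91 0 0 0 0; 0 0.03 0.91 0 0 0 0; 0 0.03 0.91 0 0 0 0; 0 0.03 0.91 0 0 0 0"
  grip_force: 40

```text
clock: 2.7
tool_pos: [481.9, -150.7, 213.1]
orientation: [-3.141, 0.0, 1.555]
ft_force: [0.3, 0.4, -0.1]
gripper_width: 42.6
grip_force: 0.0
```

>>> play_rows:
  targets: "0 0.03 0.91 0 0 0 0; 0 0 0 0 0 0 0; 0 0 0 0 0 0 -1; 0 0 0 0 0 0 -1; 0 0 0 0 0 0 -1"

```text
clock: 3.12
tool_pos: [482.9, -150.5, 193.3]
orientation: [-3.14, 0.001, 1.557]
ft_force: [1.6, -2.4, -2.0]
gripper_width: 8.4
grip_force: 38.8
```

>>> play_rows:
  targets: "0 0 0 0 0 0 -1; 0 0 0 0 0 0 -1; 0 0 0 0 0 0 -1; 0 0 0 0 0 0 -1"

```text
clock: 3.45
tool_pos: [483.0, -150.5, 193.3]
orientation: [-3.141, 0.002, 1.557]
ft_force: [-4.7, -2.5, 2.4]
gripper_width: 8.5
grip_force: 38.9
```

```bash
cat > arc.py <<'E'
from plan import *
import sys
a1,n,tilt=map(float,sys.argv[1:4]); n=int(n)
st=arm.read_state(); p=st["tool_pos"]; R=Ro.from_euler("xyz",st["orientation"]); off=8.
H=np.array([642.5,p[1],130.]); b=p+R.apply([0,0,off]); v=b-H; a0=np.arctan2(v[2],-v[0]); r=np.hypot(v[0],v[2])
print("bar",b.round(1),"r",r.round(1),"ph",round(a0-.226,3),"ft",st["ft_force"].round(1),"clock",st["clock"])
out=[];P,Q=p,R
for i in range(1,n+1):
    a=a0+(a1+.226-a0)*i/n; Rn=Ro.from_rotvec([0,tilt*i/n,0])*R
    pn=H+169*np.array([-np.cos(a),0,np.sin(a)])*(r/169)-Rn.apply([0,0,off])
    row=np.r_[Q.inv().apply(pn-P)/25,(Q.inv()*Rn).as_rotvec()/.1]; out.append(" ".join("%.2f"%x for x in row)+" -1"); P,Q=pn,Rn
for i in range(0,n,5): print("; ".join(out[i:i+5]))
E
python3 arc.py 1.4 15 0.3
```

```text
bar [ 483.  -150.5  185.3] r 168.8 ph 0.108 ft [-4.7 -2.5  2.4] clock 3.45
0.00 0.22 -0.54 0.20 -0.00 -0.00 -1; 0.00 0.26 -0.53 0.20 -0.00 -0.00 -1; 0.00 0.29 -0.51 0.20 -0.00 -0.00 -1; 0.00 0.32 -0.49 0.20 -0.00 -0.00 -1; 0.00 0.35 -0.47 0.20 -0.00 -0.00 -1
0.00 0.38 -0.44 0.20 -0.00 -0.00 -1; 0.01 0.41 -0.42 0.20 -0.00 -0.00 -1; 0.01 0.44 -0.39 0.20 -0.00 -0.00 -1; 0.01 0.46 -0.36 0.20 -0.00 -0.00 -1; 0.01 0.49 -0.33 0.20 -0.00 -0.00 -1
0.01 0.51 -0.30 0.20 -0.00 -0.00 -1; 0.01 0.53 -0.26 0.20 -0.00 -0.00 -1; 0.01 0.54 -0.23 0.20 -0.00 -0.00 -1; 0.01 0.56 -0.19 0.20 -0.00 -0.00 -1; 0.01 0.57 -0.15 0.20 -0.00 -0.00 -1
```

>>> play_rows:
  targets: "0 0.22 -0.54 0.2 0 0 -1; 0 0.26 -0.53 0.2 0 0 -1; 0 0.29 -0.51 0.2 0 0 -1; 0 0.32 -0.49 0.2 0 0 -1; 0 0.35 -0.47 0.2 0 0 -1"

```text
clock: 3.87
tool_pos: [520.0, -151.1, 255.0]
orientation: [-3.036, 0.002, 1.557]
ft_force: [-7.9, -3.8, 0.8]
gripper_width: 8.4
grip_force: 39.1
```

```bash
python3 arc.py 1.4 10 0.2
```

```text
bar [ 519.1 -151.1  247. ] r 170.0 ph 0.533 ft [-7.9 -3.8  0.8] clock 3.8667
0.01 0.38 -0.45 0.20 -0.00 -0.00 -1; 0.01 0.41 -0.43 0.20 -0.00 -0.00 -1; 0.01 0.44 -0.40 0.20 -0.00 -0.00 -1; 0.01 0.47 -0.37 0.20 -0.00 -0.00 -1; 0.01 0.49 -0.34 0.20 -0.00 -0.00 -1
0.01 0.51 -0.30 0.20 -0.00 -0.00 -1; 0.01 0.53 -0.27 0.20 -0.00 -0.00 -1; 0.01 0.55 -0.23 0.20 -0.00 -0.00 -1; 0.01 0.56 -0.20 0.20 -0.00 -0.00 -1; 0.01 0.57 -0.16 0.20 -0.00 -0.00 -1
```

Forces are low and the bar is following the arc, so I'll continue.

>>> play_rows:
  targets: "0 0.38 -0.45 0.2 0 0 -1; 0 0.41 -0.43 0.2 0 0 -1; 0 0.44 -0.4 0.2 0 0 -1; 0 0.47 -0.37 0.2 0 0 -1; 0 0.49 -0.34 0.2 0 0 -1"

```text
clock: 4.28
tool_pos: [581.8, -152.1, 298.3]
orientation: [-2.938, 0.002, 1.556]
ft_force: [-5.6, -1.2, 2.7]
gripper_width: 8.6
grip_force: 38.9
```

>>> play_rows:
  targets: "0 0.51 -0.3 0.2 0 0 -1; 0 0.53 -0.27 0.2 0 0 -1; 0 0.55 -0.23 0.2 0 0 -1; 0 0.56 -0.2 0.2 0 0 -1; 0 0.57 -0.16 0.2 0 0 -1"

```text
clock: 4.7
tool_pos: [656.0, -153.3, 311.9]
orientation: [-2.843, 0.003, 1.556]
ft_force: [-4.7, -2.1, 3.9]
gripper_width: 8.3
grip_force: 39.1
```

```bash
python3 arc.py 1.45 5 0.0; python3 - <<'E'
from h import *
a=arm.snapshot("scene")[110:230,110:270]; cv2.imwrite("pics/s2.png",cv2.resize(a,None,fx=4,fy=4,interpolation=cv2.INTER_CUBIC))
E
```

```text
bar [ 653.6 -153.3  304.3] r 174.6 ph 1.409 ft [-4.7 -2.1  3.9] clock 4.7
0.00 0.06 -0.01 0.00 0.00 0.00 -1; 0.00 0.06 -0.01 0.00 0.00 0.00 -1; 0.00 0.06 -0.01 0.00 0.00 0.00 -1; 0.00 0.06 -0.01 0.00 0.00 0.00 -1; 0.00 0.06 -0.01 0.00 0.00 0.00 -1
```

View pics/s2.png

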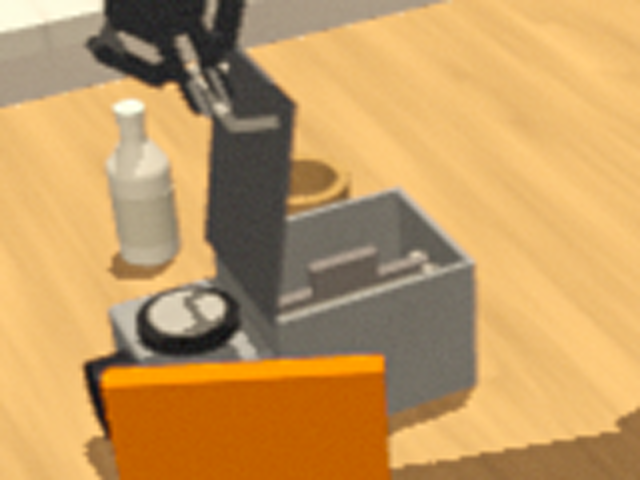

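The flap stands nearly upright (~1.4 rad). The filter tab shows in the chamber around crop (343,270). Next: part the fingers slightly and back out.

>>> play_rows:
  targets: "0 0 0 0 0 0 -0.5; 0 0 0 0 0 0 -0.5; 0 0 0 0 0 0 -0.5"

```text
clock: 5.0
tool_pos: [656.1, -152.1, 308.0]
orientation: [-2.843, 0.0, 1.557]
ft_force: [-0.3, -1.1, 0.7]
gripper_width: 21.4
grip_force: 0.0
```

>>> play_rows:
  targets: "0 0 -0.5 0 0 0 -0.5; 0 0 -0.8 0 0 0 -0.5; 0 0 -1 0 0 0 -0.5; 0 0 -1 0 0 0 -0.5"

```text
clock: 5.33
tool_pos: [679.5, -152.3, 386.4]
orientation: [-2.84, -0.001, 1.557]
ft_force: [-0.2, 0.3, 0.6]
gripper_width: 21.8
grip_force: 0.0
```

```bash
python3 - <<'E'
from plan import *
s=arm.read_state(); print(s["ft_force"].round(1),s["joint_pos"].round(2))
g=plan([640,-150,415],[np.pi,0,2.0],1)
g=plan([480,-150,330],[np.pi,0,3.131],1,start=g)
E
```

```text
[-0.2  0.3  0.6] [-0.23  0.45  1.15 -0.06  1.84 -0.22]
0.01 -0.37 -0.12 -0.59 -0.13 -0.88 1; 0.04 -0.36 -0.15 -0.59 -0.13 -0.88 1; 0.07 -0.34 -0.17 -0.59 -0.13 -0.88 1; 0.10 -0.33 -0.19 -0.59 -0.13 -0.88 1; 0.13 -0.30 -0.21 -0.59 -0.13 -0.88 1
0.22 -0.48 0.28 0.00 0.00 -0.94 1; 0.27 -0.46 0.28 0 0.00 -0.94 1; 0.31 -0.43 0.28 0 0.00 -0.94 1; 0.35 -0.40 0.28 0 0.00 -0.94 1; 0.38 -0.37 0.28 0 0.00 -0.94 1
0.42 -0.33 0.28 0.00 0.00 -0.94 1; 0.45 -0.29 0.28 0.00 0.00 -0.94 1; 0.47 -0.25 0.28 0 0.00 -0.94 1; 0.49 -0.20 0.28 0.00 0.00 -0.94 1; 0.51 -0.15 0.28 0 0.00 -0.94 1
0.52 -0.11 0.28 0 0.00 -0.94 1; 0.53 -0.06 0.28 0.00 0.00 -0.94 1
```

>>> play_rows:
  targets: "0.01 -0.37 -0.12 -0.59 -0.13 -0.88 0; 0.04 -0.36 -0.15 -0.59 -0.13 -0.88 0; 0.07 -0.34 -0.17 -0.59 -0.13 -0.88 0; 0.1 -0.33 -0.19 -0.59 -0.13 -0.88 0; 0.13 -0.3 -0.21 -0.59 -0.13 -0.88 0"

```text
clock: 5.75
tool_pos: [640.0, -149.8, 415.3]
orientation: [3.138, 0.0, 2.005]
ft_force: [0.0, 0.3, -0.7]
gripper_width: 42.6
grip_force: 0.0
```

>>> play_rows:
  targets: "0.22 -0.48 0.28 0 0 -0.94 0; 0.27 -0.46 0.28 0 0 -0.94 0; 0.31 -0.43 0.28 0 0 -0.94 0; 0.35 -0.4 0.28 0 0 -0.94 0; 0.38 -0.37 0.28 0 0 -0.94 0"

```text
clock: 6.17
tool_pos: [573.0, -149.8, 379.5]
orientation: [3.14, -0.001, 2.474]
ft_force: [0.7, 0.1, -0.7]
gripper_width: 42.4
grip_force: 0.0
```

>>> play_rows:
  targets: "0.42 -0.33 0.28 0 0 -0.94 0; 0.45 -0.29 0.28 0 0 -0.94 0; 0.47 -0.25 0.28 0 0 -0.94 0; 0.49 -0.2 0.28 0 0 -0.94 0; 0.51 -0.15 0.28 0 0 -0.94 0"

```text
clock: 6.58
tool_pos: [506.5, -149.5, 344.4]
orientation: [3.14, -0.0, 2.944]
ft_force: [0.8, -0.5, -0.0]
gripper_width: 42.6
grip_force: 0.0
```

>>> play_rows:
  targets: "0.52 -0.11 0.28 0 0 -0.94 0; 0.53 -0.06 0.28 0 0 -0.94 0; 0 0 0 0 0 0 0; 0 0 0 0 0 0 0"

```text
clock: 6.92
tool_pos: [480.4, -149.7, 330.6]
orientation: [3.14, 0.0, 3.125]
ft_force: [1.2, -0.6, 0.5]
gripper_width: 42.5
grip_force: 0.0
```

```bash
python3 - <<'E'
from h import *
s=arm.read_state(); im=arm.snapshot("wrist"); cv2.imwrite("pics/w2.png",im)
np.savez("w2.npz",tool_pos=s["tool_pos"],orientation=s["orientation"]); print(s["joint_pos"].round(2),s["tool_pos"],s["orientation"],s["clock"])
E
```

```text
[-0.35 -0.1   1.86  0.    1.38 -1.91] [ 480.39026988 -149.6970377   330.55077286] [3.14009038e+00 2.17700732e-05 3.12510568e+00] 6.9167
```

View pics/w2.png

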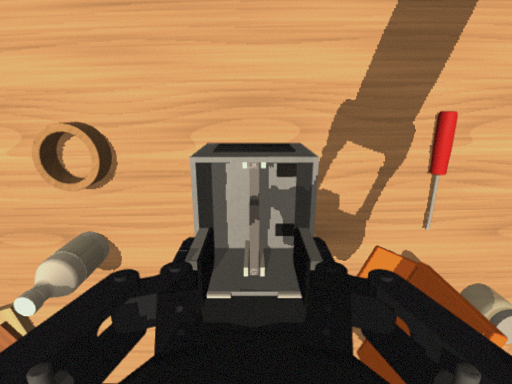

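The chamber is seen from above: rim front corners at (191,157) and (320,157), with the filter as a thin upright strip at column ~254. I'll enlarge it to measure the tab.

```bash
python3 - <<'E'
from fit import *
a=cv2.imread("pics/w2.png")[140:300,180:330]; cv2.imwrite("pics/w2c.png",cv2.resize(a,None,fx=3.75,fy=3.75,interpolation=cv2.INTER_CUBIC))
st=dict(np.load("w2.npz")); q=(553.5,-149.3,-.01)
L=[(-90,72,130),(-90,-72,130),(-30,6,122),(-30,-6,122),(30,6,122),(30,-6,122),(-80,6,98),(-80,-6,98)]
print(((proj("wrist",W(L,*q),st)-[180,140])*3.75).round().tolist())
E
```

```text
[[516.0, 63.0], [31.0, 65.0], [294.0, 246.0], [256.0, 246.0], [294.0, 415.0], [258.0, 416.0], [292.0, 77.0], [256.0, 78.0]]
```

View pics/w2c.png

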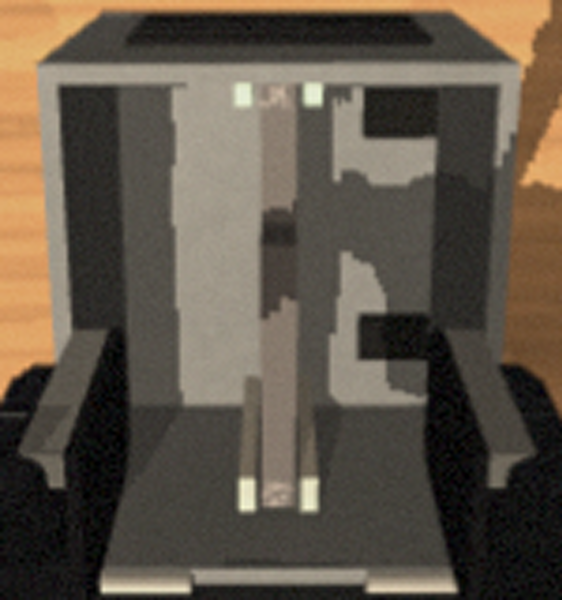

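```bash
python3 - <<'E'
from plan import *
g=plan([542,-148,215],[np.pi,0,3.131],0)
g=plan([542,-148,114],[np.pi,0,3.131],0,start=g,frac=.6)
E
```

```text
-0.49 0.02 0.93 0.00 0.00 -0.01 0; -0.49 0.02 0.93 0.00 0.00 -0.01 0; -0.49 0.02 0.93 0.00 0.00 -0.01 0; -0.49 0.02 0.93 0.00 0.00 -0.01 0; -0.49 0.02 0.93 0.00 0.00 -0.01 0
0.00 0 0.81 0.00 0.00 0.00 0; 0.00 0 0.81 0.00 0.00 0.00 0; 0.00 0 0.81 0.00 0.00 0.00 0; 0.00 0 0.81 0.00 0.00 0.00 0; 0.00 0 0.81 0.00 0.00 0.00 0
```

>>> play_rows:
  targets: "-0.49 0.02 0.93 0 0 -0.01 0; -0.49 0.02 0.93 0 0 -0.01 0; -0.49 0.02 0.93 0 0 -0.01 0; -0.49 0.02 0.93 0 0 -0.01 0; -0.49 0.02 0.93 0 0 -0.01 0"

```text
clock: 7.38
tool_pos: [544.2, -148.0, 214.0]
orientation: [3.141, 0.002, 3.131]
ft_force: [0.8, 0.6, 0.1]
gripper_width: 42.7
grip_force: 0.0
```

>>> play_rows:
  targets: "0 0 0.81 0 0 0 0; 0 0 0.81 0 0 0 0; 0 0 0.81 0 0 0 0; 0 0 0.81 0 0 0 0"
  grip_force: 60

```text
clock: 7.72
tool_pos: [543.8, -147.9, 132.8]
orientation: [3.14, 0.001, 3.131]
ft_force: [-1.3, 0.6, 0.7]
gripper_width: 42.4
grip_force: 0.0
```

>>> play_rows:
  targets: "0 0 0.81 0 0 0 0; 0 0 0 0 0 0 0; 0 0 0 0 0 0 -1; 0 0 0 0 0 0 -1; 0 0 0 0 0 0 -1"

```text
clock: 8.13
tool_pos: [544.0, -148.3, 114.9]
orientation: [3.141, 0.003, 3.133]
ft_force: [0.1, 0.5, -2.0]
gripper_width: 11.4
grip_force: 59.2
```

>>> play_rows:
  targets: "0 0 0 0 0 0 -1; 0 0 0 0 0 0 -1; 0 0 0 0 0 0 -1"

```text
clock: 8.38
tool_pos: [543.9, -148.3, 114.9]
orientation: [3.141, 0.003, 3.133]
ft_force: [1.8, -0.8, 4.1]
gripper_width: 11.1
grip_force: 60.0
```

Gripped. However, at ph≈1.4 the leaning flap (x≈620 at filter height) would foul the plate's rear end (x≈634) during the lift. I'll let go, push the flap a little past upright with closed fingertips near its top edge, then regrip.

>>> play_rows:
  targets: "0 0 0 0 0 0 0; 0 0 0 0 0 0 0; 0 0 0 0 0 0 0; 0 0 -0.5 0 0 0 0; 0 0 -1 0 0 0 0"

```text
clock: 8.8
tool_pos: [539.2, -146.9, 147.5]
orientation: [3.138, -0.008, 3.133]
ft_force: [0.0, 0.1, 0.0]
gripper_width: 42.6
grip_force: 0.0
```

>>> play_rows:
  targets: "0 0 -1 0 0 0 0; 0 0 -1 0 0 0 0; 0 0 -1 0 0 0 0; 0 0 -1 0 0 0 -1; 0 0 -1 0 0 0 -1"

```text
clock: 9.22
tool_pos: [542.0, -147.9, 277.6]
orientation: [3.14, -0.0, 3.133]
ft_force: [0.4, -0.3, -0.3]
gripper_width: 19.5
grip_force: 0.0
```

>>> play_rows:
  targets: "0 0 -1 0 0 0 -1; 0 0 -1 0 0 0 -1; -0.5 0 -0.2 0 0 0 -1; -0.8 0 0 0 0 0 -1; -0.6 0 0 0 0 0 -1"

```text
clock: 9.63
tool_pos: [591.0, -148.6, 333.1]
orientation: [3.141, 0.003, 3.133]
ft_force: [-0.4, 0.2, -0.3]
gripper_width: 0.2
grip_force: 0.0
```

>>> play_rows:
  targets: "-0.4 0 0 0 0 0 -1; -0.4 0 0 0 0 0 -1; -0.4 0 0 0 0 0 -1"

```text
clock: 9.88
tool_pos: [619.7, -148.8, 330.7]
orientation: [3.14, -0.002, 3.133]
ft_force: [-1.9, -0.3, 1.6]
gripper_width: 0.1
grip_force: 1.3
```

>>> play_rows:
  targets: "-0.4 0 0 0 0 0 -1; -0.3 0 0 0 0 0 -1; -0.2 0 0 0 0 0 -1"

```text
clock: 10.13
tool_pos: [643.0, -149.1, 330.2]
orientation: [3.14, -0.001, 3.133]
ft_force: [-2.8, -0.6, 0.8]
gripper_width: 0.3
grip_force: 1.2
```

```bash
python3 - <<'E'
from h import *
a=arm.snapshot("scene")[90:230,110:270]; cv2.imwrite("pics/s3.png",cv2.resize(a,None,fx=4,fy=4,interpolation=cv2.INTER_CUBIC))
E
```

```text
(no output)
```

View pics/s3.png

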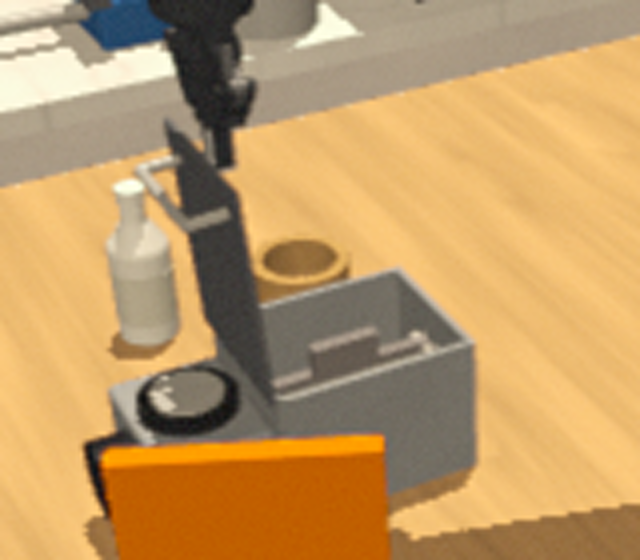

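The flap now leans just past upright and the filter is still in its slot. Back off, descend and regrip.

```bash
python3 - <<'E'
from plan import *
g=plan([548,-148,325],[np.pi,0,3.131],0)
g=plan([548,-148,140],[np.pi,0,3.131],0,start=g,frac=.6)
E
```

```text
0.96 0.00 0.05 0.00 0 0.01 0; 0.96 0.00 0.05 0.00 0 0.01 0; 0.96 0.00 0.05 0.00 0 0.01 0; 0.96 0.00 0.05 0.00 0 0.01 0
0.00 0 0.93 0.00 0.00 0.00 0; 0.00 0 0.93 0.00 0.00 0.00 0; 0.00 0 0.93 0.00 0.00 0.00 0; 0.00 0 0.93 0.00 0.00 0.00 0; 0.00 0 0.93 0.00 0.00 0.00 0
0.00 0 0.93 0.00 0.00 0.00 0; 0.00 0 0.93 0.00 0.00 0.00 0; 0.00 0 0.93 0.00 0.00 0.00 0
```

>>> play_rows:
  targets: "0.96 0 0.05 0 0 0.01 0; 0.96 0 0.05 0 0 0.01 0; 0.96 0 0.05 0 0 0.01 0; 0.96 0 0.05 0 0 0.01 0; 0 0 0 0 0 0 0"

```text
clock: 10.6
tool_pos: [543.0, -147.6, 324.9]
orientation: [3.14, -0.003, 3.128]
ft_force: [0.5, 0.2, -0.2]
gripper_width: 42.5
grip_force: 0.0
```

>>> play_rows:
  targets: "0 0 0.93 0 0 0 0; 0 0 0.93 0 0 0 0; 0 0 0.93 0 0 0 0; 0 0 0.93 0 0 0 0; 0 0 0.93 0 0 0 0"

```text
clock: 11.02
tool_pos: [547.1, -147.8, 208.4]
orientation: [3.14, 0.001, 3.129]
ft_force: [0.1, 0.5, -0.4]
gripper_width: 42.5
grip_force: 0.0
```

>>> play_rows:
  targets: "0 0 0.93 0 0 0 0; 0 0 0.93 0 0 0 0; 0 0 0.93 0 0 0 0; 0 0 0.6 0 0 0 0; 0 0 0.4 0 0 0 0"

```text
clock: 11.43
tool_pos: [545.6, -147.2, 112.0]
orientation: [3.139, -0.003, 3.129]
ft_force: [-0.5, 0.4, 0.2]
gripper_width: 42.8
grip_force: 0.0
```

>>> play_rows:
  targets: "0 0 0 0 0 0 0; 0 0 0 0 0 0 -1; 0 0 0 0 0 0 -1; 0 0 0 0 0 0 -1; 0 0 0 0 0 0 -1"
  grip_force: 70

```text
clock: 11.85
tool_pos: [547.7, -148.2, 116.3]
orientation: [3.141, 0.003, 3.129]
ft_force: [0.9, 0.5, 2.3]
gripper_width: 10.7
grip_force: 69.0
```

>>> play_rows:
  targets: "0 0 0 0 0 0 -1; 0 0 0 0 0 0 -1; 0 0 0 0 0 0 -1"

```text
clock: 12.1
tool_pos: [547.7, -148.2, 116.3]
orientation: [3.141, 0.003, 3.129]
ft_force: [0.2, -1.1, 6.4]
gripper_width: 10.7
grip_force: 69.4
```

>>> play_rows:
  targets: "0 0 -0.3 0 0 0 -1; 0 0 -0.5 0 0 0 -1; 0 0 -0.6 0 0 0 -1; 0 0 -0.6 0 0 0 -1; 0 0 -0.6 0 0 0 -1"

```text
clock: 12.52
tool_pos: [545.4, -147.6, 180.0]
orientation: [3.14, -0.002, 3.129]
ft_force: [0.0, -0.6, -3.6]
gripper_width: 10.5
grip_force: 68.6
```

>>> play_rows:
  targets: "0 0 -0.6 0 0 0 -1; 0 0 -0.6 0 0 0 -1; 0 0 -0.6 0 0 0 -1; 0 0 -0.6 0 0 0 -1; 0 0 -0.6 0 0 0 -1"

```text
clock: 12.93
tool_pos: [545.5, -147.5, 255.3]
orientation: [3.139, -0.002, 3.129]
ft_force: [-0.0, 0.1, -2.3]
gripper_width: 10.5
grip_force: 68.6
```

>>> play_rows:
  targets: "0 0 -0.6 0 0 0 -1; 0 0 -0.5 0 0 0 -1; 0 0 -0.3 0 0 0 -1; 0 0 0 0 0 0 -1; 0 0 0 0 0 0 -1"

```text
clock: 13.35
tool_pos: [546.3, -147.9, 289.7]
orientation: [3.14, -0.0, 3.129]
ft_force: [-0.9, -0.8, -2.0]
gripper_width: 10.9
grip_force: 68.7
```

```bash
python3 - <<'E'
from plan import *
s=arm.read_state(); print(s["tool_pos"].round(1),s["orientation"].round(3),s["gripper_width"],s["grip_force"])
# plate centre = TCP + (6 in x, z: TCP 116.3 <-> centre 54)
g=plan([466,60,275],[np.pi,0,3.06],-1,frac=.7)
c=np.array([466.4,365.9])-170*np.array([np.cos(1.376),np.sin(1.376)]); print("panel standoff 170:",c)
g=plan([c[0]-6,c[1],275],[np.pi,0,3.131-.186],-1,start=g,frac=.7)
E
```

```text
[ 546.3 -147.9  289.7] [ 3.14  -0.     3.129] 10.907695657804506 68.74810754321516
0.37 0.92 0.07 0.00 0 0.08 -1; 0.38 0.92 0.07 0.00 0 0.08 -1; 0.38 0.91 0.07 0.00 0 0.08 -1; 0.39 0.91 0.07 0.00 0 0.08 -1; 0.40 0.91 0.07 0.00 0 0.08 -1
0.40 0.90 0.07 0.00 0 0.08 -1; 0.41 0.90 0.07 0.00 0 0.08 -1; 0.42 0.90 0.07 0.00 0 0.08 -1; 0.42 0.89 0.07 0.00 0 0.08 -1
panel standoff 170: [433.49365797 199.11519058]
0.33 0.90 0.00 0.00 0 0.19 -1; 0.35 0.90 0.00 0.00 0 0.19 -1; 0.37 0.89 0.00 0 0 0.19 -1; 0.38 0.88 0.00 0 0 0.19 -1; 0.40 0.88 0.00 0 0 0.19 -1
0.42 0.87 0.00 0.00 0 0.19 -1
```

The plate is out: bottom at about 183 mm, about 2 N of weight, grip held. Carrying it towards the panel.

>>> play_rows:
  targets: "0.2 0.45 0.03 0 0 0.04 -1; 0.38 0.92 0.07 0 0 0.08 -1; 0.38 0.91 0.07 0 0 0.08 -1; 0.39 0.91 0.07 0 0 0.08 -1; 0.4 0.91 0.07 0 0 0.08 -1"

```text
clock: 13.77
tool_pos: [503.6, -42.7, 280.1]
orientation: [3.139, -0.004, 3.092]
ft_force: [0.4, -0.6, -3.3]
gripper_width: 11.4
grip_force: 68.7
```

>>> play_rows:
  targets: "0.4 0.9 0.07 0 0 0.08 -1; 0.41 0.9 0.07 0 0 0.08 -1; 0.42 0.9 0.07 0 0 0.08 -1; 0.42 0.89 0.07 0 0 0.08 -1; 0.2 0.45 0.03 0 0 0.04 -1"

```text
clock: 14.18
tool_pos: [462.8, 62.0, 272.4]
orientation: [3.139, -0.005, 3.058]
ft_force: [0.1, 0.3, -3.0]
gripper_width: 11.5
grip_force: 68.7
```

>>> play_rows:
  targets: "0.33 0.9 0 0 0 0.19 -1; 0.35 0.9 0 0 0 0.19 -1; 0.37 0.89 0 0 0 0.19 -1; 0.38 0.88 0 0 0 0.19 -1; 0.4 0.88 0 0 0 0.19 -1"

```text
clock: 14.6
tool_pos: [431.8, 176.6, 273.0]
orientation: [3.141, -0.003, 2.961]
ft_force: [0.2, 0.1, -2.7]
gripper_width: 11.0
grip_force: 68.9
```

>>> play_rows:
  targets: "0.2 0.4 0 0 0 0.19 -1; 0.2 0.4 0 0 0 0 -1; 0 0 0 0 0 0 -1; 0 0 0 0 0 0 -1"

```text
clock: 14.93
tool_pos: [426.9, 197.1, 273.7]
orientation: [3.142, -0.002, 2.945]
ft_force: [0.2, -0.5, -2.5]
gripper_width: 11.2
grip_force: 68.9
```

```bash
python3 - <<'E'
from h import *
s=arm.read_state(); im=arm.snapshot("wrist"); cv2.imwrite("pics/w3.png",im)
np.savez("w3.npz",tool_pos=s["tool_pos"],orientation=s["orientation"]); print(s["joint_pos"].round(2),s["tool_pos"],s["orientation"],s["clock"])
E
```

```text
[ 0.38 -0.14  2.    0.    1.28 -1.  ] [426.93031794 197.13590673 273.69397158] [ 3.14154260e+00 -1.87102273e-03  2.94473700e+00] 14.9333
```

View pics/w3.png

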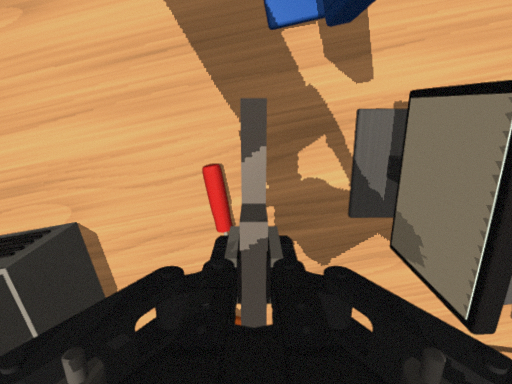

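The plate hangs square in the fingers (column ~254, rows 98–325). The panel's lit face has its lower edge from (411,92) to (391,247) and its upper far corner near (470,322). The foot's near edge runs (357,109)–(349,217). I'll refine the panel pose.

```bash
python3 - <<'E'
from fit import *
from plan import plan
st=dict(np.load("w3.npz"))
obs2=np.array([px(c) for c in[(180,313),(150,457),(95,462),(140,275)]]); ow=np.array([(357,109),(349,217),(391,247),(411,92),(470,324)],float)
def res(q):
    x,y,yaw,f=q; P=W([(f,75,12),(f,-75,12),(0,-95,62),(0,95,62),(0,-95,212)],x,y,yaw)
    return proj("wrist",P,st)-ow, proj("top",P[[1,0,3,2]])-obs2
r=least_squares(lambda q:np.r_[res(q)[0].ravel(),.5*res(q)[1].ravel()],[466,366,1.376,-38],loss="soft_l1")
print(r.x.round(3),[a.round(1).tolist() for a in res(r.x)])
x,y,yaw,_=r.x; n=-np.array([np.cos(yaw),np.sin(yaw)])
s=arm.read_state(); tx=Ro.from_euler("xyz",s["orientation"]).apply([1,0,0])
th=yaw-np.pi/2   # plate x axis yaw
for d in(82,):
    c=np.array([x,y])+n*d; t=c-6*np.array([np.cos(th),np.sin(th)]); print("centre",c,"tcp",t)
    g=plan([*t,230],[np.pi,0,np.pi+th],-1,frac=.5)
    g=plan([*t,199],[np.pi,0,np.pi+th],-1,start=g,frac=.4)
# tab top corners seen (x -30 end, +-6) to check plate offset
print(proj("wrist",W([(-30,6,112),(-30,-6,112),(-80,6,88),(-80,-6,88)],0,0,0),st)[:0])
E
```

```text
[465.1   366.013   1.378 -38.524] [[[1.0, -1.0], [-1.1, 1.1], [-2.1, 0.2], [-0.6, -2.5], [3.6, 12.0]], [[0.7, -0.4], [-0.2, 0.7], [-0.0, 1.4], [-0.1, -0.3]]]
centre [449.38303376 285.53356431] tcp [443.49427264 286.68356103]
0.01 0.61 0.29 0.00 0 -0.01 -1; 0.01 0.61 0.29 0.00 0 -0.01 -1; 0.01 0.61 0.29 0.00 0 -0.01 -1; 0.01 0.61 0.29 0.00 0 -0.01 -1; 0.01 0.61 0.29 0.00 0 -0.01 -1
0.01 0.61 0.29 0.00 0 -0.01 -1
0 0 0.62 0.00 0.00 0.00 -1; 0 0 0.62 0.00 0.00 0.00 -1
[]
```

>>> play_rows:
  targets: "0 0.61 0.29 0 0 0 -1; 0 0.61 0.29 0 0 0 -1; 0 0.61 0.29 0 0 0 -1; 0 0.61 0.29 0 0 0 -1; 0 0.61 0.29 0 0 0 -1"

```text
clock: 15.4
tool_pos: [443.2, 272.0, 237.7]
orientation: [3.141, -0.001, 2.942]
ft_force: [1.0, -0.2, -2.6]
gripper_width: 10.7
grip_force: 69.1
```

>>> play_rows:
  targets: "0 0.61 0.29 0 0 0 -1; 0 0 0.62 0 0 0 -1; 0 0 0.4 0 0 0 -1; 0 0 0.2 0 0 0 -1; 0 0 0 0 0 0 -1"

```text
clock: 15.82
tool_pos: [444.7, 285.6, 198.5]
orientation: [-3.14, -0.004, 2.942]
ft_force: [0.1, 0.8, -3.4]
gripper_width: 10.8
grip_force: 69.2
```

>>> play_rows:
  targets: "0 0 0 0 0 0 -1; 0 0 0 0 0 0 -1; 0 0 0 0 0 0 -1; 0 0 0 0 0 0 -1; 0 0 0 0 0 0 -1"

```text
clock: 16.23
tool_pos: [446.1, 286.9, 201.4]
orientation: [3.139, 0.0, 2.943]
ft_force: [-0.1, 0.4, -3.6]
gripper_width: 11.0
grip_force: 69.2
```

```bash
python3 - <<'E'
from h import *
s=arm.read_state(); print(s["tool_pos"].round(1),s["orientation"].round(3),s["grip_force"],s["clock"])
im=np.hstack([cv2.resize(arm.snapshot("scene")[100:330,120:380],(400,354)),cv2.resize(arm.snapshot("wrist"),(400,354))]); cv2.imwrite("pics/end.png",im)
E
```

```text
[446.1 286.9 201.4] [3.139 0.    2.943] 69.22154397703707 16.2333
```

View pics/end.png

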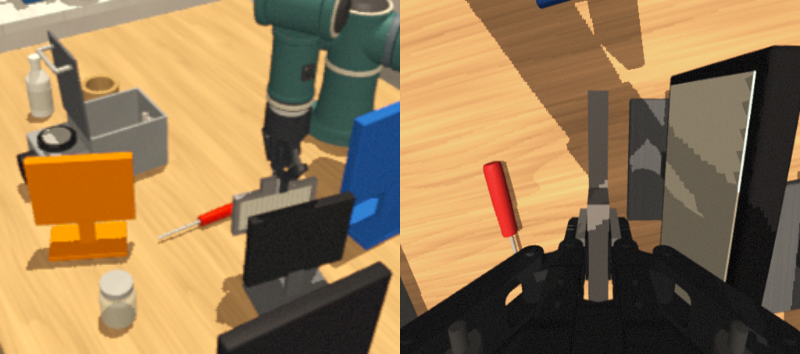

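The final view shows the plate upright and parallel to the lit face of the small black panel, clear of it and still gripped. The flap stands open at left (60,80), and the bystanders have not moved. Handing in.

```bash
python3 -c "
from cell import arm
print(arm.finish_job())"
```

```text
the job is handed in; nothing more can be done
None
```

I handed the job in at about 16 s of the 51 s allowed: by my measurements the plate is gripped upright, square to and centred on the small black panel's lit face, about 8 cm away and not touching, with the flap standing open past upright; the hand-in gave no verdict.

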